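# Snap the fixings carrier shut and hold it up by its handle

## Task

On the workbench stands a grey two-bay fixings carrier with both its black lids ajar. While it stands there, press each lid down until it snaps fully shut, then take the carrier by its wooden handle, lift it straight up about 10 cm clear of the bench, keeping it level, and finish while holding it there, level and still. Leave the other things on the bench where they are.

Things in the scene. Friction and masses are not known exactly. Their poses are not given: they have to be found in the camera images.
- carrier: grey fixings carrier, a box 170 mm (its x; 210 over the two catches) by 200 mm (its y), two bays under two lids; loose, 0.55 to 0.9 kg, balanced under the middle of its handle. Origin at the centre of its underside, z up, standing on the bench (z = 0); yaw within 0.6 rad. Shut lids: top 66 mm up. They hinge either side of a 16 mm spine along y and swing up to the handle, crowding it when open
- handle: the carrier's fixed wooden handle, a straight bar 16 mm wide (carrier x), 14 mm high and 176 mm long (carrier y), fixed on two 12 mm posts 80 mm either side of its middle; 108 to 122 mm above the carrier's underside, 42 mm clear above the shut lids. Origin at the middle of the bar, axes as the carrier's
- handle_mid (a point): middle of the handle bar (half-way up it), 115 mm above the carrier's underside and above its centre; axes as the carrier's
- lid_front (a joint): angle of the lid on the carrier's -x side (nearer the robot), rad: 0 shut, 1.2 fully open; starts at 0.55 to 1.0. A black plate reaching 82 mm out from its hinge, 196 mm long, 4 mm thick. It stays where it is left (1 to 2 N near its edge moves it); from about 0.14 rad its clasp meets a sprung catch: about 12 N near the edge clicks it past (below 0.035 it is held shut)
- lid_back (a joint): angle of the lid on the carrier's +x side (away from the robot), rad; otherwise the same as lid_front
- lid_front_edge (a point): point on the upper face of lid_front, mid-length, 70 mm out from its hinge line (12 mm inside its outer edge); moves with the lid; with the lid shut it is 79 mm from the carrier's centre plane and 66 mm above its underside
- lid_back_edge (a point): the same point on lid_back
- lid_front_hinge (a point): hinge line of lid_front at mid-length: carrier x = -9 mm, 62 mm above the underside (the lid's lower face passes through it; its upper face is 4 mm higher when shut). The line runs along carrier y
- lid_back_hinge (a point): hinge line of lid_back at mid-length: carrier x = +9 mm, otherwise the same
- jar: bystander, to be left alone: screw-top glass jar, 56 mm across, 85 mm high, standing near the carrier; origin at the centre of its underside
- screwdriver: bystander, to be left alone: screwdriver, 190 mm long, lying beside the carrier
- tape: bystander, to be left alone: roll of grey tape, 90 mm across, 25 mm high, lying flat near the carrier; origin at the centre of its underside
- offcut: bystander, to be left alone: wooden offcut 110 x 45 x 32 mm, lying beside the carrier; origin at the centre of its underside
- spray: bystander, to be left alone: white bottle, 68 mm across, 190 mm high, standing on the left of the bench; origin at the centre of its underside
- hammer: bystander, to be left alone: hammer lying on the right of the bench
- carton: bystander, to be left alone: cardboard carton 90 x 130 x 60 mm high, on the left of the bench; origin at the centre of its underside

How it is judged:
On the way, in this order (a step that is already met when the one before it is completed fails the run):
1. both lids are shut while the carrier stands on the bench (value of joint each of lid_front, lid_back below 0.035 rad and height (world z) of carrier below 0.015 m), for 0.2 s.
2. the carrier is lifted clear by its handle, level, lids shut (value of joint each of lid_front, lid_back below 0.035 rad and height (world z) of carrier above 0.05 m and angle between carrier's own z axis and vertical below 0.15 rad and contact force between handle and the fingers above 2 N), for 0.2 s.
At the end, for the whole second after the job is handed in: Both lids shut (within 0.035 rad), the carrier held by its handle in the gripper's fingers (over 2 N), its underside 60 to 150 mm above the bench, level within 0.12 rad, still (under 0.03 m/s and 0.2 rad/s), touching none of the bystanders; the program ends while holding (value of joint each of lid_front, lid_back below 0.035 rad and height (world z) of carrier between 0.06 and 0.15 m and angle between carrier's own z axis and vertical below 0.12 rad and linear speed of carrier below 0.03 m/s and angular speed of carrier below 0.2 rad/s and contact force between handle and the fingers above 2 N and contact force between carrier and jar below 0.3 N and contact force between carrier and screwdriver below 0.3 N and contact force between carrier and tape below 0.3 N and contact force between carrier and offcut below 0.3 N and contact force between carrier and spray below 0.3 N and contact force between carrier and hammer below 0.3 N and contact force between carrier and carton below 0.3 N); the arm keeps its last pose, push and grip.
It fails at once if the carrier is tipped by more than 17 degrees (angle between carrier's own z axis and vertical above 0.3 rad).
It fails at once if another thing on the bench is moved more than 30 mm (distance of any of jar, screwdriver, tape, offcut, spray, hammer, carton from where it was at the start of the episode above 0.03 m).
It also fails if it takes over 54 s, if anything falls off the work surface, if the arm or the gripper's body presses on something with over 40 N, if the wrist force passes 120 N, or if a joint passes its speed limit or range.

## Robot

A 6-joint arm with a two-finger parallel gripper is mounted at the origin on the work surface. World frame = base frame: x ahead of the robot, y to its left, z up, the work surface at z = 0. Lengths are in m, angles in rad, forces in N, time in s.
With the tool pointing down it reaches from about 0.3 to 1 m from the base axis. Payload 5.1 kg.
Tool frame: the origin (TCP) lies at the very end of the fingers, on their centre line; the grasp point (between the pads) lies 19 mm behind it; z points along the fingers, y is the direction in which the jaws open and shut (so a half turn about z gives the same grasp; the last joint's range is limited). The gripper opens to 95 mm and grips with 3 to 60 N. Pads are 20 mm wide; open, the fingers measure 119 mm over their backs; the gripper's body (75 mm by 180 mm) begins 59 mm behind the grasp point.
Start: joints at [-1.22, 0.124, 1.65, -0, 1.367, -0.083], TCP at [0.273, -0.59, 0.187] pointing down, gripper open.
Joint ranges: [-2.61, 2.61], [-1.02, 2.33], [0.03, 2.71], [-1.35, 4.49], [0.32, 2.68], [-2.91, 2.91]. Speed limits (rad/s): [2.57, 2.57, 3.14, 3.14, 3.14, 3.14].

## Interface

Orientations are given as [roll, pitch, yaw] about the fixed x, y, z axes, in that order (R = Rz(yaw) Ry(pitch) Rx(roll)).
In Python, from station import bot gives the robot as it stands. The module is installed in compiled form; this text tells all that it offers.
- The arm moves only by the tool carry_out, never from a script. Its argument "rows" is one flat list of numbers, 6 for each row, row after row: the shift along the tool's x, y, z normalised to -1 to 1, where 1 is 400 mm, then the turn, a rotation vector about the tool's x, y, z normalised to -1 to 1, where 1 is pi rad. In form: [dx, dy, dz, rx, ry, rz, dx, dy, dz, rx, ry, rz, ...]. A call has 1 to 5 rows; each row is the pose to reach, as a shift and turn from the pose commanded when the call began, along the tool's axes at that moment, turning the shorter way round; what a row does not reach only later rows make up. A row lasts 1/8 s, in which the tool goes at most 62.5 mm and 10.7 degrees, less where a joint would pass 70% of its speed; a pose out of reach is approached as far as the arm can. A call with a number of a shift or a turn outside -1 to 1 is refused whole. A call with a gripper value outside its range is refused whole. "gripper" is the gripper command: -1 is fully open, 1 is shut, values between are in proportion, set as the call begins (left out, the last holds). The fingers move at their own pace and stop on an object; "squeeze" is the grip in N (left out, the last holds). Time passes only in rows, so rows that repeat a pose let the fingers close. It gives the time, the measured TCP pose, the force and the opening at its end, in the units of the state.
- bot.get_state(): the state, without advancing time (a new reading comes with each control period).
- bot.read_camera(name): name is "scene" or "side" or "wrist"; returns (picture, depth): 420x560x3 uint8, red, green, blue; 420x560 float32, m along the optical axis (not along the pixel's ray), 0 where there is no reading.
- bot.get_calibration(name): a dict with "fovy" (degrees; the focal length in pixels is half the picture's height over the tangent of half this angle, whatever the lens; pixels are square), "cx", "cy" (the principal point, pixels), "extrinsics" (4x4, takes a point from camera to world coordinates). Camera axes: x right, y up, looking along -z (the intrinsics and any distortion apply to the point x, -y, -z); pixel columns grow to the right and rows downward; lengths in m; the calibration is good to about 2 mm. A picture is of the moment at which its call begins: read the wrist's pose just before it. get_calibration takes no time and is no camera call; for the wrist camera it gives the pose at the moment of the call.
- bot.hand_in(): hands the job in, once; it reports no verdict.
The state is a dict: "clock": time; "qpos": joint angles; "dq": joint speeds; "joint_efforts": joint torques, N m; "ee_pos": TCP position; "ee_rot": TCP orientation; "wrist_force": force on the tool from outside, world axes, zero at the start; "wrist_torque": the same for the moment, N m; "gripper_width": finger opening in m.
Only numpy, scipy, OpenCV 4.12 (cv2) and the standard library are available. Lean on these libraries where they do the work, as an engineer would, in place of code of your own. Each camera call takes 0.05 s, during which the arm holds its last target.

## Working session

There is one attempt and no reset: what is moved stays moved. The work goes in short steps, Python scripts to look and compute and a tool call to move; the robot and the scene stay as the last step left them, time stands still between calls to the robot, and variables do not carry over. Pictures are saved under pics/ and viewed, and the job is handed in when it is done.

Besides the shell and the picture viewer there is one more tool, called after "Emit:" as name(argument=value, ...) on one line, values as JSON. carry_out: Moves the arm, as the interface text tells. Its arguments: {"type":"object","properties":{"rows":{"type":"array","items":{"type":"number"}},"gripper":{"type":"number"},"squeeze":{"type":"number"}},"required":["rows"]}

```bash
mkdir -p pics; cat > h.py <<'E'
import numpy as np,cv2
from station import bot
from scipy.spatial.transform import Rotation as R
def snap(n,f):
    c=bot.get_calibration(n); p,d=bot.read_camera(n)
    cv2.imwrite(f'pics/{f}.png',p[:,:,::-1]); np.savez(f'pics/{f}.npz',p=p,d=d,E=c['extrinsics'],fc=[c['fovy'],c['cx'],c['cy']])
    return p,d,c
def cloud(d,c):
    f=d.shape[0]/2/np.tan(np.radians(c['fovy'])/2)
    v,u=np.mgrid[:d.shape[0],:d.shape[1]]
    P=np.stack([(u-c['cx'])/f*d,-(v-c['cy'])/f*d,-d],-1)
    E=np.array(c['extrinsics']); return P@E[:3,:3].T+E[:3,3]
def load(f):
    z=np.load(f'pics/{f}.npz'); c=dict(fovy=z['fc'][0],cx=z['fc'][1],cy=z['fc'][2],extrinsics=z['E']); return z['p'],z['d'],c
E
python3 - <<'E'
from h import *
print(bot.get_state())
for n in('scene','side','wrist'):
    p,d,c=snap(n,n+'0'); print(n,c)
E
```

```text
{'clock': 0.0, 'qpos': array([-1.21960295e+00,  1.24524095e-01,  1.65162672e+00, -9.65946552e-06,
        1.36753448e+00, -8.25525556e-02]), 'dq': array([ 0.00060243, -0.00030839,  0.000449  ,  0.00108564,  0.00052376,
       -0.00017372]), 'joint_efforts': array([-1.76421632e-03, -4.17604852e+01, -3.59933639e+01,  7.72810914e-02,
        4.92132339e-02, -1.86481548e-04]), 'ee_pos': array([ 0.27293714, -0.5891567 ,  0.18560279]), 'ee_rot': array([-3.13950636e+00, -1.63131996e-04,  4.33747726e-01]), 'wrist_force': array([ 0.18199557, -0.15917221, -1.3984904 ]), 'wrist_torque': array([ 0.042571  , -0.00177528, -0.03208401]), 'gripper_width': 0.09527216654188038}
scene {'fovy': 52.27500066987476, 'cx': 283.4789189612224, 'cy': 207.45605924621464, 'extrinsics': array([[-0.12445455, -0.6732179 ,  0.72889555,  1.60789544],
       [ 0.99219412, -0.07861457,  0.09680172,  0.12982771],
       [-0.00786684,  0.73525329,  0.67774679,  1.1002283 ],
       [ 0.        ,  0.        ,  0.        ,  1.        ]])}
side {'fovy': 54.55708347745658, 'cx': 272.5347352572812, 'cy': 212.87515734256024, 'extrinsics': array([[-0.99323913,  0.06431577, -0.09664111,  0.44904063],
       [-0.11604927, -0.52909536,  0.84058948,  0.93748263],
       [ 0.0029308 ,  0.8461215 ,  0.53298201,  0.69447762],
       [ 0.        ,  0.        ,  0.        ,  1.        ]])}
wrist {'fovy': 60.80982528610239, 'cx': 279.4271778674094, 'cy': 211.18935212515953, 'extrinsics': array([[ 0.41987634,  0.87816504,  0.22919427,  0.33832053],
       [-0.90757883,  0.40685813,  0.10376475, -0.55985738],
       [-0.00212698, -0.25158023,  0.96783411,  0.38269315],
       [ 0.        ,  0.        ,  0.        ,  1.        ]])}
```

View pics/scene0.png

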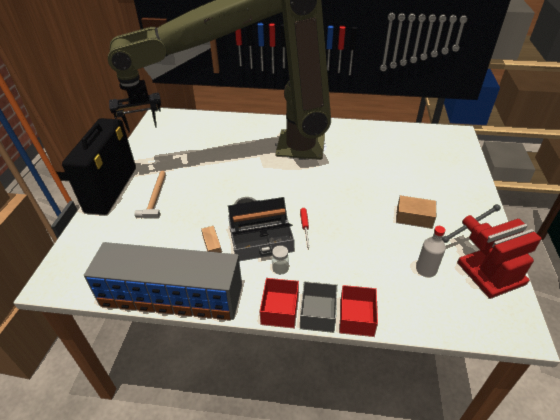

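View pics/side0.png

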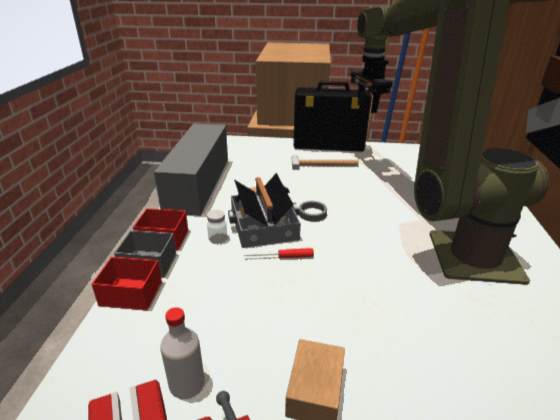

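```bash
python3 - <<'E'
from h import *
for n in ('scene0','side0'):
    p,d,c=load(n); X=cloud(d,c)
    m=(d>0)&(X[...,2]>.01)&(X[...,0]>.2)&(X[...,0]<.95)&(abs(X[...,1])<.5)
    hsv=cv2.cvtColor(p,cv2.COLOR_RGB2HSV)
    print(n,m.sum())
    z=m&(X[...,2]>.104)&(X[...,2]<.135)
    k,l,s,ce=cv2.connectedComponentsWithStats(z.astype(np.uint8))
    for i in range(1,k):
        if s[i,4]>60:
            q=X[l==i]; print(s[i],q.mean(0).round(3),q.min(0).round(3),q.max(0).round(3), np.median(hsv[l==i],0), np.median(p[l==i],0))
E
```

```text
scene0 21726
[228 197  57  18 495] [ 0.547 -0.106  0.115] [ 0.506 -0.197  0.104] [ 0.59  -0.012  0.131] [34. 10. 28.] [28. 27. 27.]
[233 209  53  14 298] [ 0.598 -0.087  0.119] [ 0.56  -0.169  0.104] [ 0.636 -0.003  0.127] [ 12.  154.  141.5] [141.5  89.5  56. ]
[233 224  60  13 146] [ 0.66  -0.063  0.113] [ 0.615 -0.155  0.104] [0.696 0.027 0.119] [30.  13.  27.5] [27.  26.5 26.5]
[422 238  23  19 234] [0.686 0.464 0.121] [0.646 0.438 0.104] [0.705 0.499 0.135] [ 16.  37. 166.] [166.  154.5 142. ]
[ 95 261 145  40 960] [ 0.928 -0.284  0.121] [ 0.803 -0.499  0.104] [ 0.945 -0.111  0.135] [109. 181.  70.] [20. 39. 70.]
side0 21947
[154 132  71  56 651] [ 0.837 -0.185  0.119] [ 0.798 -0.498  0.104] [ 0.939 -0.107  0.135] [20. 12. 49.] [49. 48. 46.]
[270 172  23  40 387] [ 0.543 -0.096  0.116] [ 0.505 -0.199  0.104] [ 0.587 -0.006  0.128] [120.  23.  26.] [24. 23. 25.]
[255 177  18  34 218] [ 0.591 -0.07   0.121] [ 0.559 -0.167  0.104] [ 0.63  -0.001  0.125] [ 12.  153.  182.5] [182.5 117.   73. ]
[234 179  18  37 226] [ 0.652 -0.056  0.112] [ 0.613 -0.158  0.104] [0.693 0.031 0.119] [120.  20.  26.] [25. 24. 25.]
[160 328  40  33 495] [0.655 0.487 0.124] [0.633 0.446 0.104] [0.7   0.5   0.135] [ 13.  26. 162.] [162. 153. 145.]
```

```bash
cat > meas.py <<'E'
from h import *
def handle(files):
    A=[]
    for n in files:
        p,d,c=load(n); X=cloud(d,c); hsv=cv2.cvtColor(p,cv2.COLOR_RGB2HSV)
        m=(d>0)&(hsv[...,1]>90)&(hsv[...,0]<22)&(hsv[...,2]>60)&(X[...,2]>.095)&(X[...,2]<.135)&(abs(X[...,0]-.6)<.12)&(abs(X[...,1]+.085)<.12)
        # ray cast contour onto bar top plane too
        q=X[m]; A.append(q)
        r=cv2.minAreaRect(q[:,:2].astype(np.float32)*1000); print(n,len(q),q.mean(0).round(4),r)
    return A
if __name__=='__main__':
    A=handle(['scene0','side0']); 
    for q in A+[np.vstack(A)]:
        t=q[:,:2]-q[:,:2].mean(0); w,V=np.linalg.eigh(t.T@t); v=V[:,1]*np.sign(V[1,1]); yaw=np.arctan2(-v[0],v[1]); 
        s=t@v; print('yaw',yaw,'mid',q[:,:2].mean(0)+v*(s.min()+s.max())/2,'len',np.ptp(s))
    yaw=np.arctan2(-v[0],v[1]); o=q[:,:2].mean(0)+v*(s.min()+s.max())/2
    for n in('scene0','side0'):
        p,d,c=load(n);X=cloud(d,c); Y=X.copy(); Y[...,:2]-=o; cs,sn=np.cos(yaw),np.sin(yaw)
        Y=np.stack([Y[...,0]*cs+Y[...,1]*sn,-Y[...,0]*sn+Y[...,1]*cs,Y[...,2]],-1)
        m=(d>0)&(abs(Y[...,1])<.09)&(abs(Y[...,0])<.12)&(Y[...,2]>.066)&(p.max(-1)<60)
        for sg in(-1,1):
            q=Y[m&(sg*Y[...,0]>.012)]; print(n,sg,len(q),q.min(0).round(3),q.max(0).round(3))
            if len(q)>20:
                pf=np.polyfit(sg*q[:,0],q[:,2],1); print(' slope ang',np.arctan(pf[0]),'hinge angs',np.percentile(np.arctan2(q[:,2]-.062,sg*q[:,0]-.009),[10,50,90]).round(3), np.percentile(np.hypot(q[:,2]-.062,sg*q[:,0]-.009),[1,99]))
        m=(d>0)&(Y[...,2]<.066)&(Y[...,2]>.02)&(abs(Y[...,1])<.12)&(abs(Y[...,0])<.13)
        q=Y[m]; print('box',q.min(0),q.max(0))
        # bystanders nearby in carrier frame & world
        m=(d>0)&(X[...,2]>.008)&(np.hypot(X[...,0]-.6,X[...,1]+.085)<.3)
        m&=~((abs(Y[...,1])<.107)&(abs(Y[...,0])<.112))
        k,l,st,_=cv2.connectedComponentsWithStats(m.astype(np.uint8))
        for i in range(1,k):
            if st[i,4]>40: q=X[l==i]; print(st[i],q.mean(0).round(3),q.min(0).round(3),q.max(0).round(3))
E
python3 meas.py
```

```text
scene0 307 [ 0.5936 -0.0888  0.1169] ((580.8374633789062, -89.21007537841797), (51.266700744628906, 181.16563415527344), 20.42213249206543)
side0 197 [ 0.5896 -0.0674  0.1214] ((591.9087524414062, -79.56938171386719), (17.22481346130371, 165.19183349609375), 19.617572784423828)
yaw 0.3536292589820928 mid [ 0.59223028 -0.08500856] len 0.18105646401240422
yaw 0.3516050944930341 mid [ 0.59384703 -0.07887243] len 0.16516299580503882
yaw 0.3455252485714965 mid [ 0.59358227 -0.08463832] len 0.18073288518921737
scene0 -1 735 [-0.073 -0.09   0.066] [-0.012  0.09   0.129]
 slope ang 0.8348649848695723 hinge angs [0.838 0.918 1.078] [0.00778887 0.0816462 ]
scene0 1 240 [ 0.013 -0.09   0.07 ] [0.089 0.088 0.119]
 slope ang 0.5427939427054299 hinge angs [0.592 0.738 0.855] [0.0122214  0.08762521]
box [-0.08235943 -0.10471121  0.02002791] [0.12923695 0.09768044 0.06599447]
[234 197  22   7  89] [ 0.421 -0.178  0.021] [ 0.405 -0.211  0.009] [ 0.449 -0.135  0.031]
[300 208   9  40 174] [0.512 0.06  0.02 ] [0.437 0.037 0.009] [0.627 0.082 0.032]
[ 175  226   67   82 1804] [ 0.804 -0.186  0.116] [ 0.
[... 305 characters left out ...]
6 [-0.072 -0.089  0.072] [-0.012  0.09   0.127]
 slope ang 0.8250948455970145 hinge angs [0.901 0.939 1.033] [0.01391096 0.08252358]
side0 1 515 [ 0.013 -0.087  0.071] [0.084 0.09  0.119]
 slope ang 0.6315196196778432 hinge angs [0.734 0.778 0.954] [0.01124356 0.08437189]
box [-0.12977725 -0.1057356   0.02      ] [0.12994618 0.10442024 0.06597303]
[ 159  147   57  113 3417] [ 0.834 -0.106  0.084] [ 0.797 -0.309  0.008] [0.899 0.125 0.154]
[299 200  28  21 357] [ 0.449 -0.161  0.02 ] [ 0.406 -0.212  0.008] [ 0.492 -0.118  0.029]
[207 209  20  34 575] [0.714 0.014 0.056] [ 0.69  -0.026  0.008] [0.744 0.03  0.089]
[243 247  71  11 384] [0.505 0.067 0.02 ] [0.439 0.043 0.008] [0.627 0.089 0.03 ]
```

```bash
python3 -c "
import cv2
a=cv2.imread('pics/scene0.png')[170:290,180:340];b=cv2.imread('pics/side0.png')[150:270,190:350]
cv2.imwrite('pics/z0.png',cv2.resize(cv2.hconcat([a,b]),None,fx=2.5,fy=2.5,interpolation=2))"
```

```text
(no output)
```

View pics/z0.png

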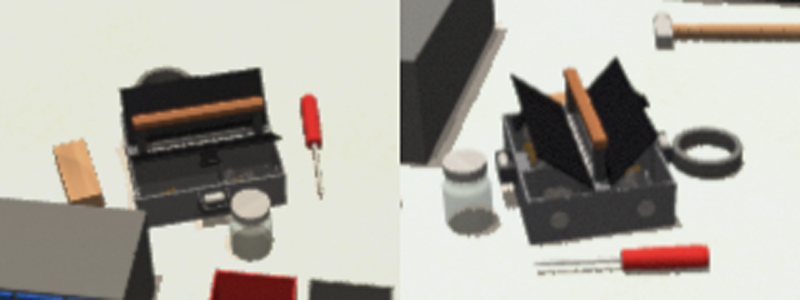

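```bash
cat > plan.py <<'E'
# python3 plan.py x y z yaw -> row from measured pose (tool straight down); axis numbers
import sys
from h import *
s=bot.get_state(); p=s['ee_pos']; r=R.from_euler('xyz',s['ee_rot'])
print('now',s['clock'],p.round(4),s['ee_rot'].round(4),'F',s['wrist_force'].round(1),'w',s['gripper_width'])
a=list(map(float,sys.argv[1:]))
for i in range(0,len(a),4):
    t=R.from_euler('xyz',[np.pi,0,a[i+3]]); d=r.inv().apply(np.array(a[i:i+3])-p)/.4
    w=(r.inv()*t).as_rotvec()/np.pi
    print(np.r_[d,w].round(4).tolist())
E
python3 plan.py .273 -.59 .30 .4337 .40 -.30 .30 1.2  .594 -.083 .28 1.92
```

```text
now 0.15 [ 0.273  -0.5893  0.1859] [-3.140e+00 -1.000e-04  4.338e-01] F [-0.3 -0.1  0. ] w 0.09492219832826426
[-0.0007, 0.0012, -0.2853, -0.0005, -0.0, 0.0]
[0.5921, -0.5232, -0.2844, -0.0005, -0.0002, -0.2439]
[1.2602, -0.8115, -0.2338, -0.0004, -0.0004, -0.4731]
```

Emit:
carry_out(rows=[0,0,-0.15,0,0,0,0.05,-0.04,-0.28,0,0,-0.05,0.15,-0.13,-0.28,0,0,-0.1,0.27,-0.23,-0.28,0,0,-0.15,0.37,-0.33,-0.28,0,0,-0.2], gripper=1)

```text
clock: 0.78
ee_pos: [0.3525, -0.4059, 0.2986]
ee_rot: [-3.142, -0.0, 1.067]
wrist_force: [0.4, -0.0, -0.3]
gripper_width: 0.0503
```

```bash
python3 plan.py .594 -.083 .28 1.92
```

```text
now 0.775 [ 0.3525 -0.4059  0.2986] [-3.1415e+00 -4.0000e-04  1.0671e+00] F [ 0.4 -0.  -0.3] w 0.05028053672139069
[0.9985, 0.1391, 0.0469, 0.0, -0.0001, -0.2715]
```

Emit:
carry_out(rows=[0.14,0.02,0,0,0,-0.05,0.29,0.04,0,0,0,-0.1,0.44,0.06,0,0,0,-0.16,0.59,0.08,0,0,0,-0.22,0.74,0.1,0.02,0,0,-0.27])

```text
clock: 1.4
ee_pos: [0.5322, -0.1671, 0.2914]
ee_rot: [3.14, 0.001, 1.916]
wrist_force: [0.8, -1.2, 0.8]
gripper_width: 0.0023
```

```bash
python3 plan.py .50 -.12 .30 1.92; python3 - <<'E'
from h import *
snap('wrist','w1')
E
```

```text
now 1.4 [ 0.5322 -0.1671  0.2914] [3.1405e+00 1.2000e-03 1.9158e+00] F [ 0.8 -1.2  0.8] w 0.002349303635672925
[0.1381, -0.036, -0.0217, 0.0004, 0.0004, -0.0013]
```

View pics/w1.png

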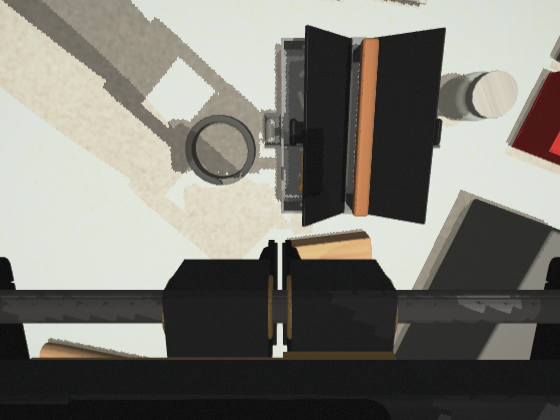

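```bash
cat > wm.py <<'E'
import sys
from h import *
def ray(u,v,c,z):
    f=210/np.tan(np.radians(c['fovy'])/2); E=c['extrinsics']
    D=np.stack([(u-c['cx'])/f,-(v-c['cy'])/f,-np.ones_like(u)],-1)@E[:3,:3].T
    return E[:3,3]+D*((z-E[2,3])/D[:,2])[:,None]
p,d,c=load(sys.argv[1]); X=cloud(d,c); hsv=cv2.cvtColor(p,cv2.COLOR_RGB2HSV)
m=(hsv[...,1]>90)&(hsv[...,0]<22)&(hsv[...,2]>110)&(X[...,2]>.112)&(X[...,2]<.135)
k,l,s,_=cv2.connectedComponentsWithStats(m.astype(np.uint8)); i=1+s[1:,4].argmax(); print(s[i])
v,u=np.nonzero(l==i); q=ray(u.astype(float),v.astype(float),c,.122)[:,:2]
print('depth z',np.median(X[l==i][:,2]))
r=cv2.minAreaRect(q.astype(np.float32)*1000); print(r)
b=cv2.boxPoints(r)
t=q-q.mean(0); V=np.linalg.eigh(t.T@t)[1][:,1]; V*=np.sign(V[1]); print('yaw',np.arctan2(-V[0],V[1]),'mean',q.mean(0))
yaw=np.arctan2(-V[0],V[1]); o=np.array(r[0])/1000
cs,sn=np.cos(yaw),np.sin(yaw); Z=X.copy(); Z[...,:2]-=o
Y=np.stack([Z[...,0]*cs+Z[...,1]*sn,-Z[...,0]*sn+Z[...,1]*cs,Z[...,2]],-1)
for sg in(-1,1):
    mm=(d>0)&(abs(Y[...,1])<.09)&(sg*Y[...,0]>.015)&(sg*Y[...,0]<.1)&(Y[...,2]>.055)&(Y[...,2]<.14)&(p.max(-1)<50)
    q=Y[mm]; pf=np.polyfit(sg*q[:,0],q[:,2],1); e=sg*q[:,0]
    print(sg,len(q),'ang',np.arctan(pf[0]),'z at hinge .009:',np.polyval(pf,.009),'xmax',np.percentile(e,99.5),'zmax',np.percentile(q[:,2],99.5))
E
python3 wm.py w1
```

```text
[ 354   38   25  178 2646]
depth z 0.12095640248224959
((595.11376953125, -84.21971893310547), (14.943540573120117, 172.31968688964844), 19.726394653320312)
yaw 0.344183249206933 mean [ 0.5934082  -0.07944183]
-1 7111 ang 0.7848764342327609 z at hinge .009: 0.07113871894989093 xmax 0.07412364946198687 zmax 0.1252766146823898
1 10597 ang 0.6644797920913609 z at hinge .009: 0.0665780364549834 xmax 0.07851637985676202 zmax 0.11600779007156399
```

```bash
python3 plan.py .5527 -.0993 .14 1.917
```

```text
now 1.45 [ 0.5346 -0.1611  0.2892] [ 3.1387 -0.0046  1.9251] F [ 0.3  3.  -1.3] w 0.001126863412162928
[0.1275, 0.0949, 0.3739, 0.0009, -0.0015, 0.0026]
```

Emit:
carry_out(rows=[0.1,0.09,0.12,0,0,0,0.1,0.09,0.27,0,0,0,0.1,0.09,0.32,0,0,0,0.1,0.09,0.32,0,0,0])

```text
clock: 1.95
ee_pos: [0.5496, -0.1184, 0.1596]
ee_rot: [-3.136, -0.004, 1.91]
wrist_force: [-0.0, 0.1, 1.4]
gripper_width: 0.0002
```

```bash
python3 plan.py .5527 -.0993 .13 1.917 .5527 -.0993 .12 1.917 .5433 -.1027 .105 1.917  .5339 -.106 .09 1.917 .5244 -.1094 .072 1.917
```

```text
now 1.95 [ 0.5496 -0.1184  0.1596] [-3.1365 -0.0038  1.9104] F [-0.   0.1  1.4] w 0.00016144086496759765
[0.042, 0.0236, 0.0739, -0.0016, -0.0012, -0.0021]
[0.0419, 0.0237, 0.0989, -0.0016, -0.0012, -0.0021]
[0.0416, -0.0011, 0.1366, -0.0016, -0.0012, -0.0021]
[0.0415, -0.0258, 0.1742, -0.0016, -0.0012, -0.0021]
[0.0412, -0.0508, 0.2193, -0.0016, -0.0012, -0.0021]
```

Emit:
carry_out(rows=[0.04,0.024,0.04,0,0,0,0.04,0.024,0.09,0,0,0,0.04,0,0.13,0,0,0,0.04,-0.025,0.17,0,0,0,0.04,-0.04,0.19,0,0,0])

```text
clock: 2.58
ee_pos: [0.5287, -0.1102, 0.0857]
ee_rot: [-3.137, -0.001, 1.91]
wrist_force: [-5.3, -0.3, 5.0]
gripper_width: 0.0003
```

```bash
python3 plan.py .5244 -.1094 .072 1.917 .5244 -.1094 .064 1.917;  python3 - <<'E'
from h import *
snap('wrist','w2')
E
```

```text
now 2.575 [ 0.5287 -0.1102  0.0857] [-3.1371e+00 -7.0000e-04  1.9100e+00] F [-5.3 -0.3  5. ] w 0.00033743460942043535
[0.0056, -0.0094, 0.0343, -0.0014, -0.0002, -0.0022]
[0.0056, -0.0093, 0.0543, -0.0014, -0.0002, -0.0022]
```

View pics/w2.png

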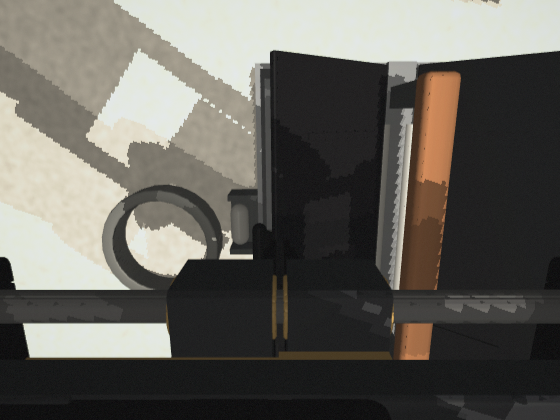

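Emit:
carry_out(rows=[0,0,0.015,0,0,0,0,-0.003,0.03,0,0,0,0,-0.005,0.04,0,0,0,0,-0.005,0.048,0,0,0,0,-0.005,0.048,0,0,0])

```text
clock: 3.25
ee_pos: [0.5293, -0.1098, 0.0673]
ee_rot: [-3.141, -0.0, 1.91]
wrist_force: [-0.5, 0.3, -0.2]
gripper_width: 0.0005
```

Emit:
carry_out(rows=[0,0,0.008,0,0,0,0,0,0.015,0,0,0,0,0,0.015,0,0,0])

```text
clock: 3.62
ee_pos: [0.5292, -0.1099, 0.0613]
ee_rot: [-3.141, -0.0, 1.91]
wrist_force: [0.2, 0.2, 0.2]
gripper_width: 0.0008
```

```bash
python3 - <<'E'
from h import *
snap('wrist','w3');snap('side','s3');snap('scene','c3')
a=cv2.imread('pics/scene0.png')
a=cv2.imread('pics/c3.png')[150:290,180:340];b=cv2.imread('pics/s3.png')[130:270,190:350]
cv2.imwrite('pics/z3.png',cv2.resize(cv2.hconcat([a,b]),None,fx=2.5,fy=2.5,interpolation=2))
E
```

```text
(no output)
```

View pics/z3.png

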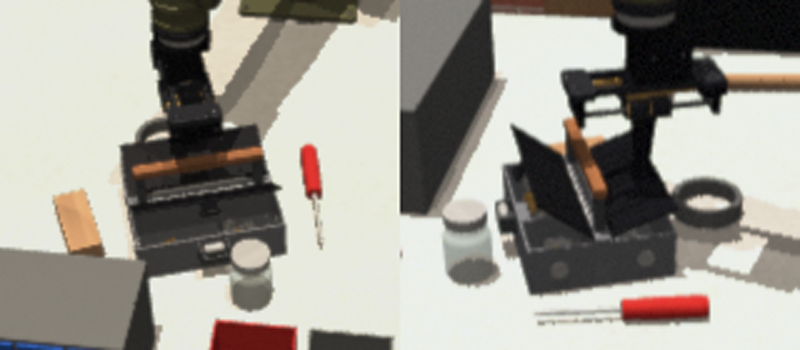

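View pics/w3.png

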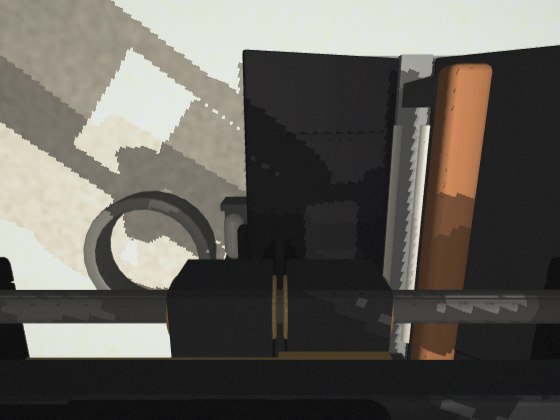

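```bash
cat > lids.py <<'E'
import sys
from h import *
o=np.array([.595,-.084]); yaw=.346
for n in sys.argv[1:]:
    p,d,c=load(n); X=cloud(d,c); Z=X.copy(); Z[...,:2]-=o; cs,sn=np.cos(yaw),np.sin(yaw)
    Y=np.stack([Z[...,0]*cs+Z[...,1]*sn,-Z[...,0]*sn+Z[...,1]*cs,Z[...,2]],-1)
    for sg in(-1,1):
        for lo,hi in((-.09,-.03),(.03,.09)):
            mm=(d>0)&(Y[...,1]>lo)&(Y[...,1]<hi)&(sg*Y[...,0]>.02)&(sg*Y[...,0]<.088)&(Y[...,2]>.05)&(Y[...,2]<.14)&(p.max(-1)<60)
            q=Y[mm]
            if len(q)<40: continue
            e=sg*q[:,0]; pf=np.polyfit(e,q[:,2],1)
            print(n,sg,lo,len(q),'ang %.3f zhinge %.4f'%(np.arctan(pf[0]),np.polyval(pf,.009)),'bins',[(b,round(float(np.median(q[abs(e-b)<.004,2])),4)) for b in(.03,.045,.06,.075,.085) if (abs(e-b)<.004).sum()>5])
E
python3 lids.py w3 s3 c3; python3 plan.py
```

```text
w3 -1 -0.09 126 ang 0.360 zhinge 0.0637 bins [(0.075, 0.0873)]
w3 -1 0.03 16450 ang 0.329 zhinge 0.0658 bins [(0.03, 0.073), (0.045, 0.0782), (0.06, 0.0833), (0.075, 0.0884), (0.085, 0.0909)]
w3 1 -0.09 2771 ang 0.672 zhinge 0.0662 bins [(0.03, 0.084), (0.045, 0.0949)]
w3 1 0.03 10159 ang 0.675 zhinge 0.0659 bins [(0.03, 0.0841), (0.045, 0.0948)]
s3 -1 -0.09 162 ang 0.329 zhinge 0.0673 bins [(0.03, 0.0746), (0.045, 0.0793), (0.06, 0.085), (0.075, 0.0899)]
s3 -1 0.03 303 ang 0.249 zhinge 0.0699 bins [(0.03, 0.0739), (0.045, 0.0792), (0.06, 0.0851), (0.075, 0.0896), (0.085, 0.0908)]
s3 1 -0.09 112 ang 0.679 zhinge 0.0699 bins [(0.03, 0.0862), (0.045, 0.099), (0.06, 0.1107)]
s3 1 0.03 164 ang 0.672 zhinge 0.0699 bins [(0.03, 0.0857), (0.045, 0.0984), (0.06, 0.1106)]
c3 -1 -0.09 177 ang 0.334 zhinge 0.0655 bins [(0.03, 0.0718), (0.06, 0.0845), (0.075, 0.0892), (0.085, 0.0887)]
c3 -1 0.03 165 ang 0.323 zhinge 0.0657 bins [(0.03, 0.0708), (0.06, 0.0833), (0.075, 0.0864), (0.085, 0.0896)]
c3 1 -0.09 80 ang -0.226 zhinge 0.1045 bins [(0.03, 0.0859), (0.045, 0.0984), (0.06, 0.1096), (0.085, 0.0518)]
c3 1 0.03 63 ang 0.054 zhinge 0.0960 bins [(0.03, 0.0845), (0.045, 0.0965), (0.085, 0.0507)]
now 3.775 [ 0.5294 -0.1099  0.0616] [-3.1415e+00 -1.0000e-04  1.9103e+00] F [-0.4  0.   0.2] w 0.00035252699814862867
```

```bash
python3 - <<'E'
from h import *
p,d,c=load('s3');X=cloud(d,c)
cv2.imwrite('pics/z3b.png',cv2.resize(cv2.imread('pics/s3.png')[140:240,240:340],None,fx=6,fy=6,interpolation=2))
p,d,c=load('w3');X=cloud(d,c)
im=cv2.imread('pics/w3.png')[180:300,200:320]; im=np.clip(im.astype(float)*3,0,255).astype(np.uint8)
cv2.imwrite('pics/z3c.png',cv2.resize(im,None,fx=5,fy=5,interpolation=2))
o=np.array([.595,-.084])
for v in range(225,300,10):
    print(v,[tuple((X[v,u]*1000).round().astype(int)) for u in(255,266,280,292,305)])
E
```

```text
225 [(np.int64(513), np.int64(-95), np.int64(91)), (np.int64(518), np.int64(-93), np.int64(90)), (np.int64(524), np.int64(-92), np.int64(87)), (np.int64(531), np.int64(-91), np.int64(84)), (np.int64(537), np.int64(-89), np.int64(82))]
235 [(np.int64(514), np.int64(-100), np.int64(90)), (np.int64(519), np.int64(-99), np.int64(89)), (np.int64(526), np.int64(-97), np.int64(87)), (np.int64(532), np.int64(-96), np.int64(84)), (np.int64(539), np.int64(-94), np.int64(82))]
245 [(np.int64(516), np.int64(-105), np.int64(91)), (np.int64(521), np.int64(-103), np.int64(90)), (np.int64(527), np.int64(-100), np.int64(93)), (np.int64(534), np.int64(-101), np.int64(85)), (np.int64(541), np.int64(-99), np.int64(82))]
255 [(np.int64(518), np.int64(-110), np.int64(90)), (np.int64(521), np.int64(-101), np.int64(110)), (np.int64(527), np.int64(-100), np.int64(106)), (np.int64(532), np.int64(-97), np.int64(109)), (np.int64(543), np.int64(-105), np.int64(82))]
265 [(np.int64(513), np.int64(-79), np.int64(176)), (np.int64(516), np.int64(-78), np.int64(174)), (np.int64(528), np.int64(-101), np.int64(115)), (np.int64(522), np.int64(-76), np.int64(176)), (np.int64(525), np.int64(-75), np.int64(174))]
275 [(np.int64(513), np.int64(-78), np.int64(182)), (np.int64(516), np.int64(-78), np.int64(181)), (np.int64(529), np.int64(-105), np.int64(115)), (np.int64(522), np.int64(-76), np.int64(181)), (np.int64(525), np.int64(-75), np.int64(180))]
285 [(np.int64(514), np.int64(-79), np.int64(185)), (np.int64(516), np.int64(-78), np.int64(186)), (np.int64(530), np.int64(-109), np.int64(117)), (np.int64(522), np.int64(-76), np.int64(186)), (np.int64(524), np.int64(-75), np.int64(186))]
295 [(np.int64(514), np.int64(-79), np.int64(190)), (np.int64(517), np.int64(-79), np.int64(188)), (np.int64(521), np.int64(-82), np.int64(181)), (np.int64(522), np.int64(-76), np.int64(190)), (np.int64(524), np.int64(-76), np.int64(189))]
```

View pics/z3b.png

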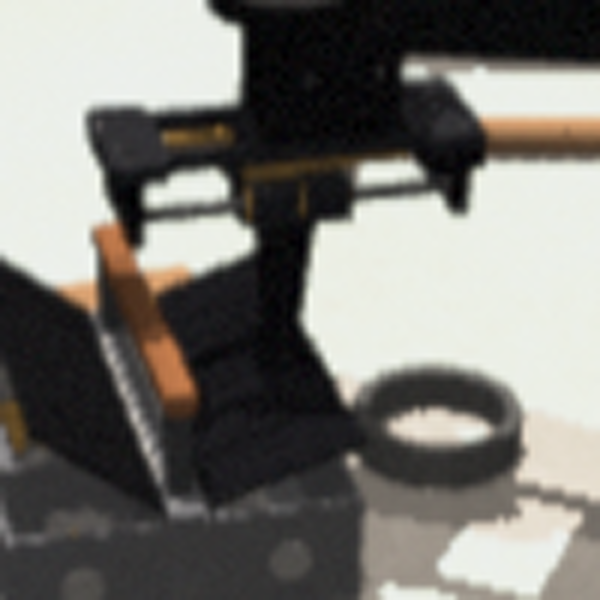

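View pics/z3c.png

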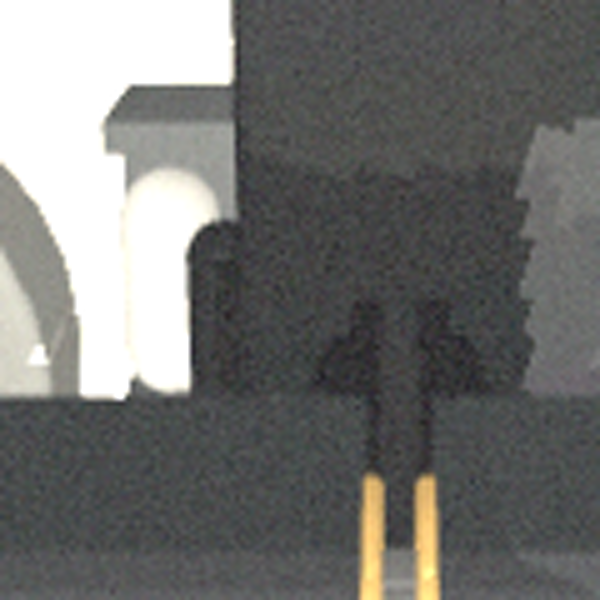

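Emit:
carry_out(rows=[0,0,-0.02,0,0,0,0,0,-0.04,0,0,0,0,0,-0.06,0,0,0,0,0,-0.08,0,0,0,0,0,-0.08,0,0,0])

```text
clock: 4.4
ee_pos: [0.5301, -0.1102, 0.0949]
ee_rot: [3.14, 0.001, 1.91]
wrist_force: [1.2, -0.4, 0.5]
gripper_width: 0.0004
```

```bash
python3 - <<'E'
from h import *
snap('wrist','w4');snap('side','s4')
a=cv2.imread('pics/w4.png');cv2.imwrite('pics/z4.png',cv2.hconcat([a[100:320,150:450],cv2.resize(cv2.imread('pics/s4.png')[140:250,230:380],None,fx=2.,fy=2.,interpolation=2)]))
E
python3 lids.py w4 s4; python3 plan.py
```

```text
w4 -1 -0.09 127 ang 0.400 zhinge 0.0608 bins [(0.075, 0.0874)]
w4 -1 0.03 11768 ang 0.329 zhinge 0.0658 bins [(0.03, 0.073), (0.045, 0.0782), (0.06, 0.0833), (0.075, 0.0884), (0.085, 0.0908)]
w4 1 -0.09 4340 ang 0.678 zhinge 0.0660 bins [(0.03, 0.0828), (0.045, 0.095), (0.06, 0.107), (0.075, 0.1148)]
w4 1 0.03 13487 ang 0.677 zhinge 0.0659 bins [(0.03, 0.0828), (0.045, 0.0949), (0.06, 0.107), (0.075, 0.1145)]
s4 -1 -0.09 186 ang 0.336 zhinge 0.0668 bins [(0.03, 0.0739), (0.045, 0.0791), (0.06, 0.0847), (0.075, 0.0897), (0.085, 0.0927)]
s4 -1 0.03 297 ang 0.238 zhinge 0.0703 bins [(0.03, 0.0746), (0.045, 0.079), (0.06, 0.0849), (0.075, 0.0897), (0.085, 0.091)]
s4 1 -0.09 118 ang 0.673 zhinge 0.0700 bins [(0.03, 0.0868), (0.045, 0.0984), (0.06, 0.1109)]
s4 1 0.03 170 ang 0.667 zhinge 0.0702 bins [(0.03, 0.0868), (0.045, 0.0989), (0.06, 0.1113)]
now 4.5 [ 0.5294 -0.11    0.0937] [3.1415e+00 1.0000e-04 1.9103e+00] F [-0.5  0.4 -1.5] w 0.00048765012016543295
```

View pics/z4.png

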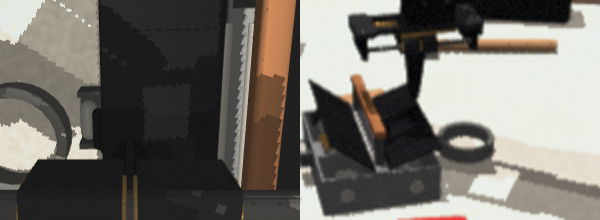

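```bash
python3 - <<'E'
from h import *
T={'w1':[.5322,-.1671,.2914],'w3':[.5294,-.1099,.0616],'w4':[.5294,-.11,.0937]}
for n in T:
    p,d,c=load(n);X=cloud(d,c);E=c['extrinsics']; f=210/np.tan(np.radians(c['fovy'])/2)
    q=np.linalg.inv(E)@np.r_[T[n],1]; print(n,'TCP px',c['cx']+f*q[0]/-q[2],c['cy']+f*q[1]/q[2],'depth',-q[2])
    print(' cam z',E[2,3]-T[n][2])
    for v in (232,238,242,246,250,255,260,270): print(v,d[v,264:298:4].round(3))
E
```

```text
w1 TCP px 277.40323589897014 242.73716151701638 depth 0.20827144187448576
 cam z 0.19689935958870075
232 [0.514 0.513 0.514 0.513 0.513 0.514 0.513 0.514 0.514]
238 [0.517 0.514 0.516 0.517 0.515 0.515 0.515 0.514 0.514]
242 [0.516 0.176 0.176 0.518 0.516 0.515 0.177 0.504 0.504]
246 [0.517 0.17  0.17  0.175 0.519 0.175 0.171 0.488 0.486]
250 [0.166 0.166 0.166 0.169 0.522 0.17  0.166 0.166 0.166]
255 [0.161 0.16  0.159 0.163 0.521 0.162 0.159 0.159 0.159]
260 [0.093 0.093 0.154 0.157 0.522 0.157 0.154 0.092 0.093]
270 [0.087 0.086 0.144 0.147 0.528 0.147 0.145 0.086 0.086]
w3 TCP px 277.6983053421813 243.06048052361706 depth 0.2080117465570346
 cam z 0.19671422026200808
232 [0.178 0.178 0.179 0.179 0.181 0.181 0.182 0.182 0.184]
238 [0.179 0.179 0.181 0.181 0.181 0.181 0.183 0.182 0.184]
242 [0.178 0.18  0.176 0.177 0.181 0.175 0.175 0.184 0.185]
246 [0.178 0.181 0.17  0.175 0.175 0.17  0.17  0.185 0.185]
250 [0.18  0.165 0.166 0.169 0.169 0.166 0.164 0.166 0.185]
255 [0.159 0.159 0.159 0.164 0.163 0.16  0.159 0.159 0.161]
260 [0.092 0.093 0.093 0.158 0.155 0.155 0.093 0.092 0.093]
270 [0.087 0.087 0.087 0.147 0.154 0.144 0.087 0.086 0.087]
w4 TCP px 276.39952851818424 241.4276307983629 depth 0.20927889586361662
 cam z 0.19804684845970155
232 [0.212 0.212 0.214 0.215 0.216 0.216 0.217 0.218 0.218]
238 [0.215 0.213 0.215 0.215 0.216 0.218 0.219 0.22  0.22 ]
242 [0.214 0.216 0.176 0.177 0.218 0.177 0.176 0.22  0.22 ]
246 [0.214 0.215 0.17  0.175 0.175 0.17  0.17  0.22  0.222]
250 [0.215 0.166 0.165 0.168 0.169 0.166 0.165 0.164 0.221]
255 [0.16  0.159 0.159 0.164 0.163 0.157 0.158 0.159 0.159]
260 [0.093 0.094 0.092 0.156 0.158 0.154 0.093 0.093 0.093]
270 [0.086 0.087 0.086 0.147 0.154 0.144 0.087 0.086 0.087]
```

```bash
python3 lids.py w2
```

```text
w2 -1 -0.09 126 ang 0.472 zhinge 0.0803 bins [(0.075, 0.1123)]
w2 -1 0.03 11672 ang 0.604 zhinge 0.0683 bins [(0.03, 0.0824), (0.045, 0.0934), (0.06, 0.1044), (0.075, 0.1119), (0.085, 0.0528)]
w2 1 -0.09 3794 ang 0.674 zhinge 0.0662 bins [(0.03, 0.0831), (0.045, 0.0951), (0.06, 0.107)]
w2 1 0.03 12614 ang 0.676 zhinge 0.0659 bins [(0.03, 0.0832), (0.045, 0.0949), (0.06, 0.1062)]
```

Emit:
carry_out(rows=[0,0,0.06,0,0,0,0,0,0.09,0,0,0,0,-0.005,0.105,0,0,0,0,-0.01,0.12,0,0,0,0,-0.01,0.12,0,0,0])

```text
clock: 5.12
ee_pos: [0.5259, -0.1114, 0.046]
ee_rot: [3.141, 0.0, 1.91]
wrist_force: [0.6, 0.2, 0.6]
gripper_width: 0.0003
```

```bash
python3 - <<'E'
from h import *
snap('wrist','w5')
E
python3 lids.py w5; python3 plan.py
```

```text
w5 -1 -0.09 127 ang 0.043 zhinge 0.0695 bins [(0.075, 0.0723)]
w5 -1 0.03 15722 ang 0.107 zhinge 0.0653 bins [(0.03, 0.0676), (0.045, 0.0692), (0.06, 0.0708), (0.075, 0.0724), (0.085, 0.0734)]
w5 1 -0.09 1504 ang 0.673 zhinge 0.0660 bins [(0.03, 0.085), (0.045, 0.0935)]
w5 1 0.03 5668 ang 0.653 zhinge 0.0669 bins [(0.03, 0.0851), (0.045, 0.0927)]
now 5.175 [ 0.5258 -0.1115  0.046 ] [3.1411e+00 5.0000e-04 1.9104e+00] F [ 1.5 -0.4  0.4] w 0.0003237163147059272
```

Emit:
carry_out(rows=[0,0,0.005,0,0,0,0,0,0.01,0,0,0,0,0,0.015,0,0,0,0,0,0.02,0,0,0,0,0,0.02,0,0,0])

```text
clock: 5.8
ee_pos: [0.5258, -0.1115, 0.0383]
ee_rot: [-3.141, 0.0, 1.91]
wrist_force: [-1.8, 0.8, 5.3]
gripper_width: 0.0002
```

```bash
python3 - <<'E'
from h import *
snap('wrist','w6')
E
python3 lids.py w6; python3 plan.py
```

```text
w6 -1 -0.09 127 ang -0.005 zhinge 0.0653 bins [(0.075, 0.065)]
w6 -1 0.03 17318 ang -0.001 zhinge 0.0651 bins [(0.03, 0.0651), (0.045, 0.0651), (0.06, 0.065), (0.075, 0.065), (0.085, 0.065)]
w6 1 -0.09 811 ang 0.659 zhinge 0.0666 bins [(0.03, 0.0854), (0.045, 0.0916)]
w6 1 0.03 3452 ang 0.611 zhinge 0.0686 bins [(0.03, 0.0857), (0.045, 0.0912)]
now 5.85 [ 0.5258 -0.1115  0.0383] [-3.1415e+00  3.0000e-04  1.9104e+00] F [-1.3 -1.2  5.4] w 0.0005477260247011949
```

Emit:
carry_out(rows=[0,0,-0.15,0,0,0,0,0,-0.28,0,0,0,0,0.15,-0.28,0,0,0,0,0.3,-0.28,0,0,0,0,0.315,-0.26,0,0,0])

```text
clock: 6.48
ee_pos: [0.6471, -0.0681, 0.1411]
ee_rot: [3.141, 0.0, 1.912]
wrist_force: [-0.5, 0.3, 0.2]
gripper_width: 0.0006
```

```bash
python3 - <<'E'
from h import *
snap('wrist','w7')
o=np.array([.595,-.084]); u=np.array([np.cos(.346),np.sin(.346)])
for s in(.052,.058,.068,.075): print(s,o+s*u)
E
python3 lids.py w7; python3 plan.py .6439 -.0664 .09 1.917  .6589 -.061 .065 1.917 .6656 -.0586 .045 1.917
```

```text
0.052 [ 0.64391831 -0.06636485]
0.058 [ 0.64956273 -0.06433002]
0.068 [ 0.6589701  -0.06093864]
0.075 [ 0.66555526 -0.05856468]
w7 -1 -0.09 3397 ang -0.001 zhinge 0.0653 bins [(0.03, 0.0652), (0.045, 0.0652), (0.06, 0.0653), (0.075, 0.0652), (0.085, 0.0652)]
w7 -1 0.03 7311 ang -0.001 zhinge 0.0653 bins [(0.03, 0.0653), (0.045, 0.0652), (0.06, 0.0652), (0.075, 0.0652), (0.085, 0.0652)]
w7 1 -0.09 208 ang 0.684 zhinge 0.0656 bins [(0.03, 0.0826)]
w7 1 0.03 7320 ang 0.666 zhinge 0.0664 bins [(0.03, 0.0827), (0.045, 0.0948), (0.06, 0.107), (0.075, 0.1145), (0.085, 0.0517)]
now 6.525 [ 0.645  -0.0683  0.1389] [-3.1393e+00 -1.5000e-03  1.9119e+00] F [-0.7  0.3 -1.6] w 0.0007676352314099041
[0.0053, -0.0006, 0.1223, -0.0007, -0.0005, -0.0016]
[0.0054, 0.0394, 0.1847, -0.0007, -0.0005, -0.0016]
[0.0053, 0.0573, 0.2346, -0.0007, -0.0005, -0.0016]
```

View pics/w7.png

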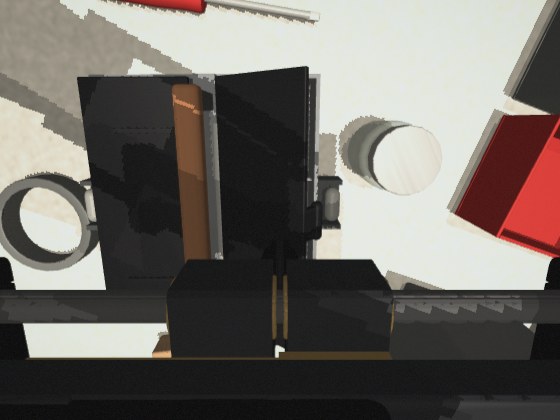

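Emit:
carry_out(rows=[0.005,0,0.07,0,0,0,0.005,0.005,0.12,0,0,0,0.005,0.025,0.155,0,0,0,0.005,0.045,0.195,0,0,0,0.005,0.057,0.22,0,0,0])

```text
clock: 7.15
ee_pos: [0.6657, -0.0598, 0.0528]
ee_rot: [-3.141, -0.0, 1.91]
wrist_force: [-0.6, -0.0, 1.6]
gripper_width: 0.0005
```

```bash
python3 - <<'E'
from h import *
snap('wrist','w8')
E
python3 lids.py w8; python3 plan.py .6656 -.0586 .045 1.917 .6656 -.0586 .037 1.917
```

```text
w8 -1 -0.09 1848 ang -0.006 zhinge 0.0656 bins [(0.045, 0.0653), (0.06, 0.0653), (0.075, 0.065)]
w8 -1 0.03 5649 ang -0.004 zhinge 0.0654 bins [(0.045, 0.0652), (0.06, 0.0652)]
w8 1 -0.09 127 ang 0.214 zhinge 0.0642 bins [(0.075, 0.0785)]
w8 1 0.03 17553 ang 0.198 zhinge 0.0652 bins [(0.03, 0.0694), (0.045, 0.0724), (0.06, 0.0754), (0.075, 0.0784), (0.085, 0.0803)]
now 7.2 [ 0.6653 -0.0595  0.0515] [-3.1402e+00 -9.0000e-04  1.9105e+00] F [-0.2 -0.3 -1.3] w 0.0005065527775016706
[0.0018, 0.0015, 0.0161, -0.0004, -0.0003, -0.0021]
[0.0018, 0.0015, 0.0361, -0.0004, -0.0003, -0.0021]
```

Emit:
carry_out(rows=[0,0,0.01,0,0,0,0,0,0.02,0,0,0,0,0,0.03,0,0,0,0,0,0.036,0,0,0,0,0,0.036,0,0,0])

```text
clock: 7.82
ee_pos: [0.6656, -0.06, 0.0397]
ee_rot: [3.141, 0.001, 1.91]
wrist_force: [0.4, -0.5, -0.2]
gripper_width: -0.0
```

```bash
python3 - <<'E'
from h import *
snap('wrist','w9')
E
python3 lids.py w9; python3 plan.py
```

```text
w9 -1 -0.09 1104 ang -0.009 zhinge 0.0656 bins [(0.045, 0.0653), (0.06, 0.0651)]
w9 -1 0.03 2757 ang -0.027 zhinge 0.0664 bins [(0.045, 0.0653), (0.06, 0.065)]
w9 1 -0.09 127 ang 0.011 zhinge 0.0654 bins [(0.075, 0.0662)]
w9 1 0.03 16920 ang 0.016 zhinge 0.0652 bins [(0.03, 0.0656), (0.045, 0.0658), (0.06, 0.0661), (0.075, 0.0662), (0.085, 0.0664)]
now 7.875 [ 0.6653 -0.0601  0.0394] [3.1415e+00 4.0000e-04 1.9104e+00] F [ 1.2 -0.4 -0.4] w 0.00032786762533871584
```

Emit:
carry_out(rows=[0,0,0.005,0,0,0,0,0,0.01,0,0,0,0,0,0.012,0,0,0,0,0,0.012,0,0,0])

```text
clock: 8.38
ee_pos: [0.6654, -0.0601, 0.038]
ee_rot: [-3.141, 0.0, 1.91]
wrist_force: [-8.7, 0.5, 16.2]
gripper_width: 0.0007
```

```bash
python3 - <<'E'
from h import *
snap('wrist','w10')
E
python3 lids.py w10; python3 plan.py
```

```text
w10 -1 -0.09 1014 ang -0.013 zhinge 0.0657 bins [(0.045, 0.0652), (0.06, 0.0651)]
w10 -1 0.03 2409 ang -0.036 zhinge 0.0667 bins [(0.045, 0.0653), (0.06, 0.065)]
w10 1 -0.09 127 ang -0.030 zhinge 0.0667 bins [(0.075, 0.0648)]
w10 1 0.03 16832 ang -0.006 zhinge 0.0652 bins [(0.03, 0.0651), (0.045, 0.065), (0.06, 0.0649), (0.075, 0.0648), (0.085, 0.0648)]
now 8.425 [ 0.6654 -0.0601  0.038 ] [-3.1409e+00  2.0000e-04  1.9104e+00] F [-8.2  0.7 16.4] w 0.0005756098330350055
```

Emit:
carry_out(rows=[0,0,-0.15,0,0,0,0,0,-0.3,0,0,0,-0.1,-0.09,-0.35,0,0,0,-0.2,-0.187,-0.4,0,0,0,-0.2,-0.187,-0.4,0,0,0], gripper=-1)

```text
clock: 9.05
ee_pos: [0.6209, -0.1636, 0.1965]
ee_rot: [3.14, 0.003, 1.906]
wrist_force: [-0.1, 0.3, 0.1]
gripper_width: 0.045
```

Emit:
carry_out(rows=[0,0,0,0,0,0,0,0,0,0,0,0])

```text
clock: 9.3
ee_pos: [0.6211, -0.159, 0.1929]
ee_rot: [-3.14, -0.002, 1.912]
wrist_force: [-0.1, -0.2, -0.2]
gripper_width: 0.0653
```

```bash
python3 - <<'E'
from h import *
snap('wrist','w11')
E
python3 wm.py w11 | head -4;python3 lids.py w11; python3 plan.py
```

```text
[ 269    0   22  215 4155]
depth z 0.12100400386512944
((597.9682006835938, -89.99462890625), (14.848576545715332, 148.75489807128906), 19.920074462890625)
yaw 0.3476675773854082 mean [ 0.59519803 -0.08170617]
w11 -1 -0.09 4841 ang -0.001 zhinge 0.0653 bins [(0.03, 0.0652), (0.045, 0.0652), (0.06, 0.0652), (0.075, 0.0652), (0.085, 0.0652)]
w11 -1 0.03 5812 ang 0.000 zhinge 0.0652 bins [(0.03, 0.0652), (0.045, 0.0652), (0.06, 0.0652), (0.075, 0.0652), (0.085, 0.0652)]
w11 1 -0.09 4044 ang -0.002 zhinge 0.0652 bins [(0.03, 0.0652), (0.045, 0.0652), (0.06, 0.0651), (0.075, 0.0652), (0.085, 0.0651)]
w11 1 0.03 5639 ang -0.001 zhinge 0.0652 bins [(0.03, 0.0652), (0.045, 0.0652), (0.06, 0.0652), (0.075, 0.0651), (0.085, 0.0652)]
now 9.35 [ 0.6212 -0.159   0.1931] [-3.1400e+00 -1.4000e-03  1.9119e+00] F [ 0.9 -0.1 -0.6] w 0.06926860618611737
```

View pics/w11.png

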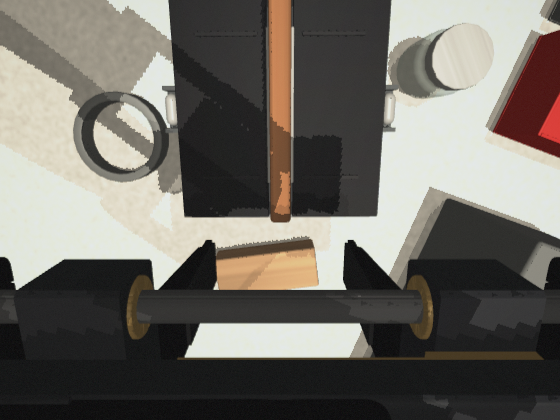

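```bash
python3 plan.py .595 -.084 .12 1.917 .595 -.084 .066 1.917
```

```text
now 9.35 [ 0.6212 -0.159   0.1931] [-3.1400e+00 -1.4000e-03  1.9119e+00] F [ 0.9 -0.1 -0.6] w 0.06926860618611737
[0.1983, 0.0012, 0.183, -0.0005, -0.0004, -0.0016]
[0.1981, 0.0015, 0.318, -0.0005, -0.0004, -0.0016]
```

Emit:
carry_out(rows=[0.1,0,0,0,0,0.001,0.198,0.001,0,0,0,0.001,0.198,0.001,0.06,0,0,0.001,0.198,0.001,0.12,0,0,0.001,0.198,0.001,0.12,0,0,0.001])

```text
clock: 9.98
ee_pos: [0.5936, -0.0839, 0.1434]
ee_rot: [-3.137, -0.003, 1.909]
wrist_force: [-0.9, -0.0, -0.2]
gripper_width: 0.0952
```

```bash
python3 - <<'E'
from h import *
snap('wrist','w12'); snap('side','s12')
a=cv2.imread('pics/w12.png');cv2.imwrite('pics/z12.png',cv2.hconcat([cv2.resize(a,(400,300)),cv2.resize(cv2.imread('pics/s12.png')[120:250,210:383],(400,300),interpolation=2)]))
E
python3 plan.py .595 -.084 .066 1.917
```

```text
now 10.075 [ 0.5956 -0.0849  0.1465] [-3.1412e+00 -2.0000e-04  1.9081e+00] F [-0.6 -0.   0.5] w 0.0953718797595757
[0.0025, -0.0006, 0.2013, -0.0001, -0.0001, -0.0028]
```

View pics/z12.png

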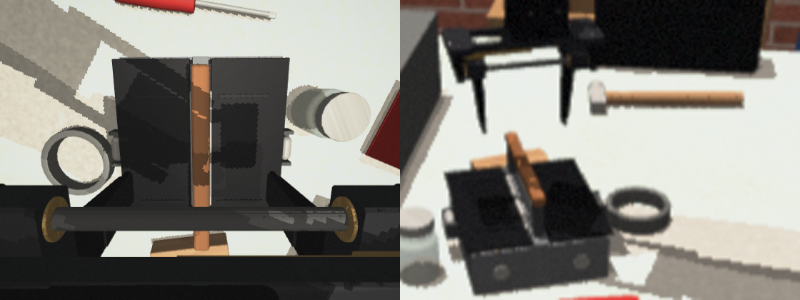

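Emit:
carry_out(rows=[0.002,0,0.07,0,0,-0.003,0.002,0,0.13,0,0,-0.003,0.002,0,0.18,0,0,-0.003,0.002,0,0.2,0,0,-0.003,0.002,0,0.2,0,0,-0.003])

```text
clock: 10.7
ee_pos: [0.5952, -0.0847, 0.0664]
ee_rot: [-3.141, -0.0, 1.917]
wrist_force: [0.2, 1.0, 0.6]
gripper_width: 0.0952
```

```bash
python3 - <<'E'
from h import *
snap('scene','c13'); snap('side','s13')
cv2.imwrite('pics/z13.png',cv2.hconcat([cv2.resize(cv2.imread('pics/c13.png')[150:270,190:350],(400,300),interpolation=2),cv2.resize(cv2.imread('pics/s13.png')[120:250,210:383],(400,300),interpolation=2)]))
E
python3 plan.py .595 -.084 .066 1.917
```

```text
now 10.8 [ 0.5959 -0.0848  0.0676] [3.1401e+00 9.0000e-04 1.9166e+00] F [-0.3  0.2  0.7] w 0.09517035706761301
[0.0028, -0.0015, 0.0039, 0.0005, 0.0003, -0.0001]
```

View pics/z13.png

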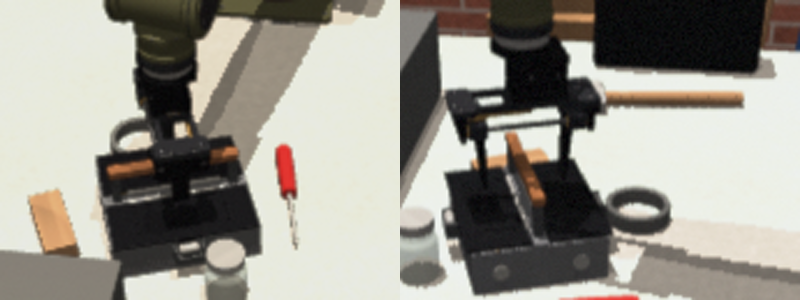

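Emit:
carry_out(rows=[0.003,0,0.004,0,0,0,0.003,0,0.004,0,0,0,0.003,0,0.004,0,0,0,0.003,0,0.004,0,0,0,0.003,0,0.004,0,0,0], gripper=1, squeeze=45)

```text
clock: 11.42
ee_pos: [0.5947, -0.0835, 0.0649]
ee_rot: [-3.142, -0.0, 1.917]
wrist_force: [-0.3, 0.2, 0.2]
gripper_width: 0.0505
```

Emit:
carry_out(rows=[0,0,0,0,0,0,0,0,0,0,0,0,0,0,0,0,0,0,0,0,0,0,0,0])

```text
clock: 11.92
ee_pos: [0.5946, -0.0835, 0.0648]
ee_rot: [-3.141, -0.0, 1.917]
wrist_force: [-0.6, -0.8, -0.1]
gripper_width: 0.0157
```

Width 15.7 mm matches the 16 mm bar. A small test lift comes first.

Emit:
carry_out(rows=[0,0,0,0,0,0,0,0,-0.01,0,0,0,0,0,-0.025,0,0,0,0,0,-0.04,0,0,0,0,0,-0.05,0,0,0])

```text
clock: 12.55
ee_pos: [0.5947, -0.0835, 0.0851]
ee_rot: [3.141, 0.0, 1.917]
wrist_force: [0.6, -0.7, -7.8]
gripper_width: 0.016
```

Emit:
carry_out(rows=[0,0,-0.03,0,0,0,0,0,-0.07,0,0,0,0,0,-0.12,0,0,0,0,0,-0.17,0,0,0,0,0,-0.2,0,0,0])

```text
clock: 13.18
ee_pos: [0.5957, -0.0837, 0.1676]
ee_rot: [3.139, 0.002, 1.917]
wrist_force: [0.3, -0.8, -7.7]
gripper_width: 0.0153
```

Emit:
carry_out(rows=[0,0,0,0,0,0,0,0,0,0,0,0,0,0,0,0,0,0,0,0,0,0,0,0])

```text
clock: 13.68
ee_pos: [0.5942, -0.0834, 0.1639]
ee_rot: [-3.14, -0.001, 1.917]
wrist_force: [-0.6, -0.3, -8.5]
gripper_width: 0.0154
```

```bash
python3 - <<'E'
from h import *
snap('scene','c14'); snap('side','s14'); snap('wrist','w14')
cv2.imwrite('pics/z14.png',cv2.hconcat([cv2.resize(cv2.imread('pics/c14.png')[130:270,180:350],(400,300),interpolation=2),cv2.resize(cv2.imread('pics/s14.png')[100:250,190:390],(400,300),interpolation=2)]))
o=np.array([.595,-.084]); yaw=.346
for n in('s14','c14','w14'):
    p,d,c=load(n); X=cloud(d,c); Z=X.copy(); Z[...,:2]-=o; cs,sn=np.cos(yaw),np.sin(yaw)
    Y=np.stack([Z[...,0]*cs+Z[...,1]*sn,-Z[...,0]*sn+Z[...,1]*cs,Z[...,2]],-1)
    for sg in(-1,1):
        m=(d>0)&(abs(Y[...,1])<.09)&(sg*Y[...,0]>.02)&(sg*Y[...,0]<.085)&(abs(Y[...,2]-.165)<.03)&(p.max(-1)<70)&((abs(Y[...,1])>.035))
        q=Y[m]
        if len(q)<50: continue
        q=q[abs(q[:,2]-np.median(q[:,2]))<.01]
        A=np.c_[q[:,:2],np.ones(len(q))]; print(n,sg,len(q),np.linalg.lstsq(A,q[:,2],rcond=None)[0].round(4))
s=bot.get_state(); print(s)
E
```

```text
s14 -1 359 [0.0002 0.0004 0.1667]
s14 1 420 [-0.0073  0.0004  0.1669]
c14 -1 156 [-0.0119 -0.0002  0.1647]
c14 1 504 [-0.0059  0.0013  0.1654]
w14 -1 12569 [0.0012 0.     0.1648]
w14 1 12416 [-0.0005  0.0003  0.1647]
{'clock': 13.825, 'qpos': array([-2.28884377e-01,  3.10023230e-02,  1.78660995e+00,  1.21203813e-05,
        1.32451497e+00, -5.74716735e-01]), 'dq': array([-0.00013672, -0.00376965, -0.00228884,  0.00174148, -0.00050824,
        0.00052482]), 'joint_efforts': array([ 8.12443359e-04, -4.16618371e+01, -4.01003516e+01,  4.16574371e-02,
        7.87818083e-02,  1.20054230e-05]), 'ee_pos': array([ 0.59457936, -0.08347812,  0.16451043]), 'ee_rot': array([-3.14115034e+00, -3.00465062e-04,  1.91662566e+00]), 'wrist_force': array([ 0.35588278,  0.42697755, -7.99097542]), 'wrist_torque': array([-0.01634439, -0.05919546, -0.01536974]), 'gripper_width': 0.0159303082251782}
```

View pics/z14.png

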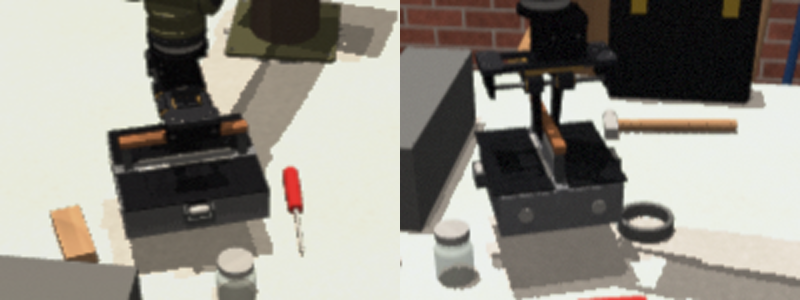

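Both lids are flat at z ≈ 0.165, so the carrier is about 100 mm up, level and still.

```bash
python3 -c "
from station import bot
print(bot.hand_in())"
```

```text
the job is handed in; nothing more can be done
None
```

I pressed both lids shut while the carrier stood on the bench, then lifted it by its handle about 100 mm straight up. I handed in while holding it there, at about 14 s of the 54 s allowed; hand-in gave no verdict.

**Last checks**
- **Lids:** the wrist camera showed both lids flat within about 0.002 rad after shutting and again after the lift.
- **Height and level:** the lid tops were at z ≈ 0.165, against 0.065 before the lift, and the wrist camera showed less than 0.002 rad of tilt. The coarser side and scene fits gave up to 0.012 rad.
- **Grip:** the fingers closed to 15.7 mm on the 16 mm bar with a 45 N squeeze. About 8 N of weight hung on the wrist, which suits a carrier of about 0.8 kg. I did not measure the contact force at the fingers directly.
- **Still:** joint speeds were under 0.004 rad/s.
- **Bystanders:** in the last pictures the jar, tape, screwdriver, offcut and hammer showed no visible shift, and the carrier was clear of them. I did not measure their positions again, and I did not check the spray and carton, which were far from the arm's path.

**What disagreed:** the reported TCP sat about 27 mm below the real fingertips, seen both in the wrist camera's depth and where the fingers met the lid. My first press on the front lid therefore stopped short, at about 0.33 rad. I allowed for the offset in the later presses and the grasp.

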